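# Slide a freshly oiled mill into the drying rack

## Task

Slide the white tray, with the freshly oiled wooden mill standing on it, along the bench, in through the open mouth of the drying rack and then sideways behind the hanging front board until the tray's white plate lies squarely and wholly on the green pad of the free bay. Do not lift the tray off the bench, let nothing touch or topple the wet mill, and leave the tin, the chuck and the dry vase where they stand. Then turn the red knob on the rack fully clockwise, so that the stop pin drops into the mouth, and let go.

Things in the scene. Friction and masses are not known exactly. Their poses are not given: they have to be found in the camera images.
- tray: White plate, 100 mm (its x) by 96 mm (its y), 10 mm thick, lying on the bench, with a blue bar handle along its -x side (total length 180 mm). Origin: underside of the plate's centre. About 0.35 kg; slides on the bench.
- tray_grip (a point): Point on the middle line of the tray's blue handle, tray x = -120 mm, 28 mm above the bench: the place to pinch from above, across the handle's width; axes as the tray's. The handle is 20 mm wide (y), runs from tray x = -50 to -130 mm, underside 4 mm and top 30 mm above the bench.
- mill: Turned wooden pepper mill body, freshly oiled, loose on the tray about 10 mm to the +x side of the plate's centre. 95 mm tall (top 105 mm above the bench), foot of radius 30 mm and 8 mm high, above it tapering; above 20 mm nowhere wider than radius 18 mm. Origin: centre of its foot. Topples if jerked.
- rack: Fixed wooden drying rack on the bench, no floor. Origin: bench level, middle of the mouth, front plane; x into the rack, y along its front. x 0 to 147, y -182 to 182 mm. Slatted roof, underside 130, top 140 mm up. Low rails 20 mm high at the back (inner face x = 135) and sides (inner faces y = +-172), posts at the four corners. Bay centres: x = 72, y = +-113.
- mouth (a point): Middle of the rack's mouth (rack origin, rack axes), open for |y| < 60 mm from bench to roof. Beside it, |y| 60 to 182, x 0 to 12 mm, a front board hangs from the roof to 45 mm above the bench: plate and handle pass below it, the mill does not. So the tray goes in by the mouth, then sideways, handle below the board, gripper outside in front.
- pad: Green felt pad lying flat in the free bay of the rack (either side, varies), 120 mm (x) by 118 mm (y), 1 mm thick; things slide over it as over the bench. Origin: its centre; axes parallel to the rack's.
- dry_vase: Dark wooden vase, loose, 100 mm tall, largest radius 34 mm, in the middle of the other bay. Bystander. Origin: centre of its foot.
- tin: Flat yellow tin with a bare metal top, loose, radius 28 mm, 40 mm tall, on the bench just in front of the front board of the occupied bay. Bystander. Origin: centre of its underside.
- chuck: Steel four-jaw lathe chuck, loose, 0.9 kg, radius 45 mm, 55 mm tall, on the bench to one side (the tray starts on the other). Bystander. Origin: centre of its underside.
- stop_knob (a joint): Red stop knob on the rack's roof, 0 to 1.4 rad, growing clockwise seen from above; starts at 0 to 0.3. It lowers a brass pin (radius 5 mm) at rack x = 30, y = 37 mm by 25 mm per rad; the tip is 40 mm above the bench at 0 (tray passes below), 5 mm at 1.4 (tray cannot pass the mouth). Friction 0.06 N m; stays where left.
- knob_grip (a point): Point on the red knob's axis at grip height, 168 mm above the bench, rack x = 30, y = 37 mm. Its x axis runs along the grip bar (parallel to rack x at joint 0, turning with it): 46 mm long, 14 mm thick (y), 147 to 177 mm above the bench. Pinch across the thickness and turn about the vertical.
Mind the look-alikes: they are no part of the job. Several things look just like the tray: the one meant starts farthest to the robot's right.

How it is judged:
By the outcome, as a careful person would: the job done as asked, in the order asked, and still so for the second after the job is handed in, with the robot touching nothing.
It also fails if it takes over 72 s, if anything falls off the work surface, if the arm or the gripper's body presses on something with over 40 N, if the wrist force passes 120 N, or if a joint passes its speed limit or range.

## Robot

A 7-joint arm with a two-finger parallel gripper is mounted at the origin on the work surface. World frame = base frame: x ahead of the robot, y to its left, z up, the work surface at z = 0. Lengths are in mm, angles in rad, forces in N, time in s.
With the tool pointing down it reaches from about 400 to 875 mm from the base axis. Payload 4.4 kg.
Tool frame: the origin (TCP) lies between the finger pads; the fingertips stand 17 mm ahead of it and the grasp point (between the pads) lies 2 mm behind it; z points along the fingers, y is the line along which they close (so a half turn about z gives the same grasp; the last joint's range is limited). The gripper opens to 85 mm and grips with 20 to 120 N. Pads are 22 mm wide; open, the fingers measure 114 mm over their backs; the gripper's body (76 mm by 85 mm) begins 54 mm behind the grasp point. The pads swing forward as they close: fully open they stand 13 mm farther back than shut.
Start: joints at [1.194, 0.628, 0.038, 1.517, -0.027, 0.996, -0.02], TCP at [198.81, -618.863, 248.313] pointing down, gripper open.
Joint ranges: [-3.06, 3.06], [-0.37, 2.12], [-1.25, 1.32], [0.18, 2.47], [-1.1, 4.24], [0.23, 1.98], [-2.94, 2.94]. Speed limits (rad/s): [2.57, 2.57, 3.14, 3.14, 3.14, 3.14, 3.14].

## Interface

Orientations are given as [roll, pitch, yaw] about the fixed x, y, z axes, in that order (R = Rz(yaw) Ry(pitch) Rx(roll)).
In Python, from cell import sensors, get_image, ctrl gives the robot as it stands.
- The arm moves only by the tool send_rows, never from a script. Its argument "series" is a list of rows, each a list of 3 entries, a list of its own where there are three numbers: the finger opening in mm, from 0 to 85.4, then the shift along the world's x, y, z in units of 60 mm (1.0 is 60 mm), then the turn, a rotation vector about the world's x, y, z in units of 5 degrees (1.0 is 5 degrees). A call has 1 to 8 rows; each row shifts and turns the commanded pose from where the row before left it; what a row does not reach is not made up. A row lasts 1/8 s, in which the tool goes at most 62.5 mm and 10.7 degrees, less where a joint would pass 70% of its speed; a pose out of reach is approached as far as the arm can. A call is refused whole if a number of a shift passes 1 or a number of a turn 1, either way. A call with a gripper value outside its range is refused whole. The fingers move at their own pace and stop on an object; the grip force is fixed at half the most. Time passes only in rows, so rows that do not move let the fingers close. It gives the time, the measured TCP pose, the force, the opening and the grip force at its end, in the units of the state.
- sensors.read_state(): the state, without advancing time (a new reading comes with each control period).
- get_image(name): name is "scene" or "top" or "wrist"; returns a dict with "img" (480x640x3 uint8, red, green, blue), "depth" (480x640 float32, mm along the optical axis (not along the pixel's ray), 0 where there is no reading), "vfov" (degrees; the focal length in pixels is half the picture's height over the tangent of half this angle, whatever the lens; pixels are square), "cx", "cy" (the principal point, pixels), "k1" (the pictures are not rectified: a ray, as slopes to the right and down, at radius r is drawn at 1 + k1 r^2 times it, then the intrinsics apply), "world_to_cam" (4x4, takes a point from world to camera coordinates). Camera axes: x right, y down, z forward; pixel columns grow to the right and rows downward; lengths in mm; the calibration is good to about 2 mm. A picture is of the moment at which its call begins.
- ctrl.finish_job(): hands the job in; it is judged then, once.
The state is a dict: "clock": time; "qpos": joint angles; "qd": joint speeds; "tau": joint torques, N m; "eef_pos": TCP position; "tool_rot": TCP orientation; "force": force on the tool from outside, world axes, zero at the start; "torque": the same for the moment, N m; "width": finger opening in mm; "gripper_force": force on a finger pad.
Only numpy, scipy, OpenCV 4.12 (cv2) and the standard library are available. Lean on these libraries where they do the work, as an engineer would, in place of code of your own. Each camera call takes 0.05 s, during which the arm holds its last target. There are 200 camera calls.

## Working session

There is one attempt and no reset: what is moved stays moved. The work goes in short steps, Python scripts to look and compute and a tool call to move; the robot and the scene stay as the last step left them, time stands still between calls to the robot, and variables do not carry over. Pictures are saved under pics/ and viewed, at most 10 in all, crops included, and the job is handed in when it is done.

Besides the shell and the picture viewer there is one more tool, called after ">>>" by a JSON object that holds its "api" and its "payload". send_rows: Moves the arm, as the interface text tells. Its arguments: {"type":"object","properties":{"series":{"type":"array"}},"required":["series"]}

```bash
mkdir -p pics; cat > h.py <<'E'
import numpy as np, cv2
from cell import sensors, get_image, ctrl
def K(d):
    f=240/np.tan(np.radians(d["vfov"])/2)
    return np.array([[f,0,d["cx"]],[0,f,d["cy"]],[0,0,1]]), np.array([d["k1"],0,0,0,0.])
def px2w(d,pts,z=None):
    "pixels -> world, on plane z (or by depth if None)"
    k,di=K(d); n=cv2.undistortPoints(np.array(pts,float).reshape(-1,1,2),k,di).reshape(-1,2)
    M=np.linalg.inv(d["world_to_cam"]); out=[]
    for (a,b),p in zip(n,pts):
        r=np.array([a,b,1.])
        if z is None: s=float(d["depth"][int(round(p[1])),int(round(p[0]))])
        else: s=(z-M[2,3])/(M[:3,:3]@r)[2]
        out.append(M[:3,:3]@(r*s)+M[:3,3])
    return np.array(out)
def w2px(d,P):
    k,di=K(d); C=(np.c_[np.array(P,float),np.ones(len(P))]@np.array(d["world_to_cam"]).T)[:,:3]
    return cv2.projectPoints(C.reshape(-1,1,3),np.zeros(3),np.zeros(3),k,di)[0].reshape(-1,2)
def save(d,n): cv2.imwrite("pics/"+n,d["img"][:,:,::-1])
E
python3 - <<'E'
from h import *
import pickle
a=get_image("scene");b=get_image("top");c=get_image("wrist")
pickle.dump([a,b,c],open("p0.pkl","wb"))
save(a,"a.png");save(b,"b.png")
for d in (a,b,c): print(d["vfov"],d["k1"],np.linalg.inv(d["world_to_cam"])[:3,3])
print(sensors.read_state())
E
```

```text
43.54972541289686 0.0656306980026658 [ 923.21180385  526.15607231 1388.72510368]
51.81252759991342 -0.10623238481375007 [ 385.63570469   60.18519412 1198.56943918]
58.827302593363314 -0.008328866032296723 [ 260.02875355 -599.73909074  373.82564202]
{'clock': 0.15, 'qpos': array([ 1.19423991,  0.62913321,  0.03847774,  1.51810003, -0.02696628,
        0.99629611, -0.01999908]), 'qd': array([ 1.40470437e-03, -2.62255799e-03, -5.56450735e-04, -1.79579152e-03,
        5.21581711e-04,  7.36519796e-05, -4.84627772e-05]), 'tau': array([ 9.33676019e-04, -5.63797474e+01,  1.22757688e+00, -1.93648893e+01,
        1.11211344e-02,  7.41775817e-03,  4.14095297e-06]), 'eef_pos': array([ 198.6325775 , -618.45687348,  247.61340689]), 'tool_rot': array([-3.14017539e+00,  5.10989655e-05,  3.10752846e-01]), 'force': array([-0.25732888, -0.71188241,  0.50697384]), 'torque': array([ 0.06501871,  0.029477  , -0.03365192]), 'gripper_force': 0.0, 'width': 85.1089296003559}
```

View pics/a.png

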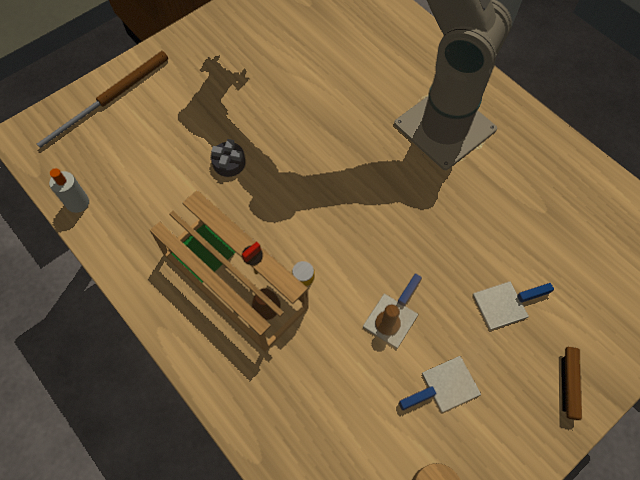

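View pics/b.png

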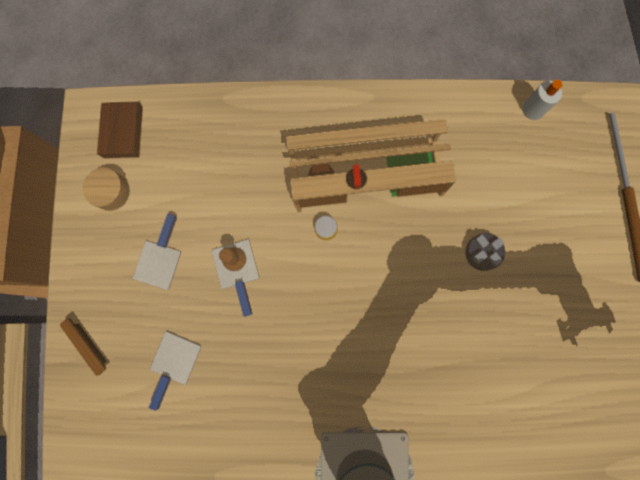

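Candidates for the tray, in the top view: (235,262) with the mill on it, (158,265) and (175,357), both empty. Robot's right is larger columns here, so the tray meant is (235,262), which also carries the mill. I'll check it in a close crop.

```bash
python3 - <<'E'
from h import *
import pickle
a,b,c=pickle.load(open("p0.pkl","rb"))
def crop(d,x0,y0,x1,y1,s,n):
    im=cv2.resize(d["img"][y0:y1,x0:x1],None,fx=s,fy=s,interpolation=cv2.INTER_CUBIC)
    for i in range((x0+9)//10*10,x1,10): cv2.line(im,(int((i-x0+.5)*s),0),(int((i-x0+.5)*s),5 if i%50 else 15),(255,0,255),1)
    for i in range((y0+9)//10*10,y1,10): cv2.line(im,(0,int((i-y0+.5)*s)),(5 if i%50 else 15,int((i-y0+.5)*s)),(255,0,255),1)
    cv2.imwrite("pics/"+n,im[:,:,::-1])
crop(b,200,230,280,330,6,"c.png")
crop(b,280,110,470,245,4.2,"d.png")
print(px2w(b,[[235,262],[158,265],[175,357]],10).round())
E
```

```text
[[505. 309.  10.]
 [498. 501.  10.]
 [276. 451.  10.]]
```

View pics/c.png

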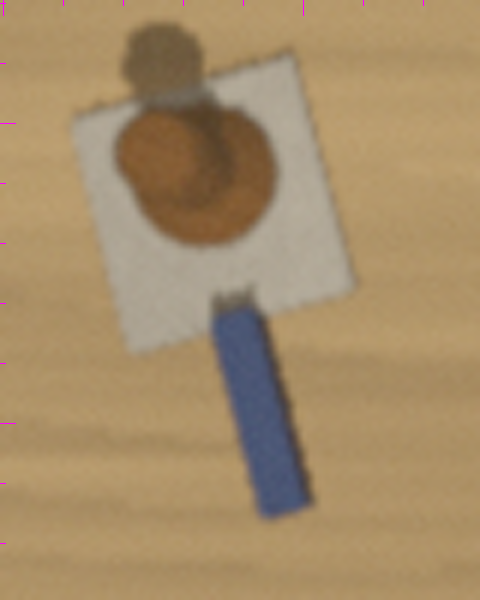

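View pics/d.png

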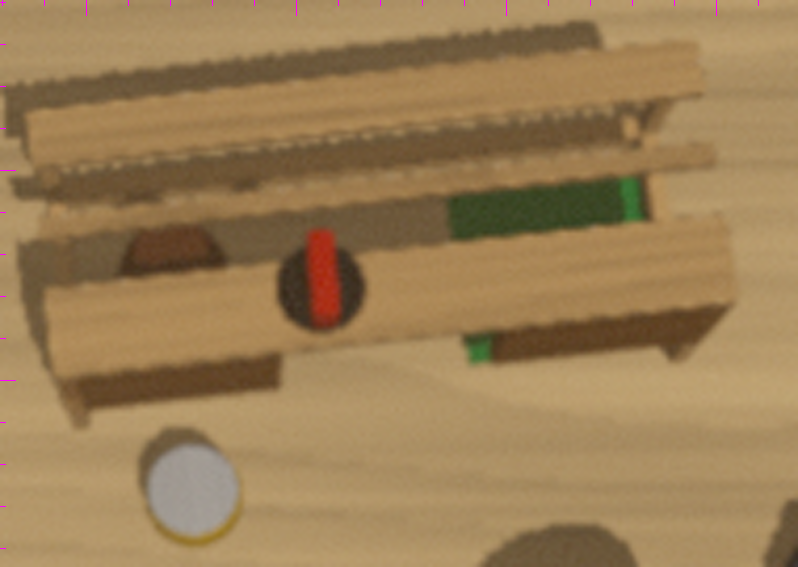

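```bash
cat > m.py <<'E'
from h import *
def fit(src,dst):  # 2D rigid src->dst
    src=np.array(src,float);dst=np.array(dst)[:,:2]
    a=src-src.mean(0);b=dst-dst.mean(0)
    t=np.arctan2((a[:,0]*b[:,1]-a[:,1]*b[:,0]).sum(),(a*b).sum())
    R=np.array([[np.cos(t),-np.sin(t)],[np.sin(t),np.cos(t)]])
    o=dst.mean(0)-R@src.mean(0)
    return o,t,R,(dst-(src@R.T+o))
def cp(p,x0,y0,s): return np.array(p,float)/s+[x0,y0]-.5
E
python3 - <<'E'
from m import *
import pickle
np.set_printoptions(suppress=True,precision=3)
a,b,c=pickle.load(open("p0.pkl","rb"))
w=px2w(b,cp([(72,120),(292,52),(355,290),(130,352)],200,230,6),10)
o,t,R,r=fit([(50,48),(50,-48),(-50,-48),(-50,48)],w); print("tray",o,t,"\n",r)
g=o+R@[-120,0];print("grip",g, "handle end",px2w(b,cp([(262,517),(308,503)],200,230,6),30), o+R@[-130,10],o+R@[-130,-10])
w=px2w(b,cp([(57,378),(735,302),(697,42),(27,113)],280,110,4.2),140)
O,T,Q,r=fit([(0,182),(0,-182),(147,-182),(147,182)],w); print("rack",O,T,"\n",r)
k=px2w(b,cp([(323,277),(320,232),(326,324)],280,110,4.2),177)[:,:2]
print("knob rack",(k-O)@Q, "world",k[0], O+Q@[30,37]); d=(k[1]-k[2]);print("bar yaw",np.arctan2(d[1],d[0])-T,np.linalg.norm(d))
for n,p,z in [("tin",(192,487),40)]:
  P=px2w(b,cp([p],280,110,4.2),z)[0,:2]; print(n,P,(P-O)@Q)
print("mill foot",(px2w(b,cp([(205,175)],200,230,6),18)[0,:2]-o)@R)
print("chuck",px2w(b,[(487,251)],55))
print("padcorners rack",(px2w(b,cp([(465,338),(470,362),(640,180),(640,220)],280,110,4.2),1)[:,:2]-O)@Q)
print("pad",O+Q@[72,-113], "tin gap")
s=sensors.read_state();print(s["eef_pos"],s["tool_rot"])
E
```

```text
tray [502.267 309.17 ] 0.27772032614288167 
 [[-0.765 -1.221]
 [ 0.503  0.757]
 [-0.517  0.713]
 [ 0.779 -0.249]]
grip [386.865 276.27 ] handle end [[375.966 282.508  30.   ]
 [381.508 264.307  30.   ]] [374.506 283.146] [379.99  263.912]
rack [648.744 -21.997] 0.10700175913190536 
 [[ 0.537 -2.824]
 [ 0.708  2.95 ]
 [-1.129  0.935]
 [-0.116 -1.06 ]]
knob rack [[28.198 37.294]
 [51.878 35.997]
 [ 3.675 38.697]] world [672.798  18.095] [674.621  17.995]
bar yaw -0.055962431210172185 48.27802134127124
tin [589.108  88.009] [-47.546 115.746]
mill foot [10.498 -1.596]
chuck [[ 524.092 -291.044   55.   ]]
padcorners rack [[  30.192  -54.24 ]
 [  15.43   -55.299]
 [ 115.257 -171.5  ]
 [  90.56  -167.867]]
pad [ 732.4   -126.662] tin gap
[ 198.633 -618.457  247.613] [-3.14   0.     0.311]
```

The first picture shows the tray meant, with the mill, at (235,262) in the top view. The rack runs from (292,195) to (455,170). The free bay with the pad is on the right at (410,175), the vase is on the left, and the tin is at (325,227). The fits agree with the given sizes to within about 3 mm.

I'll use the tool yaw turned half a turn, so the wrist camera faces away from the rack.

>>> {"api": "send_rows", "payload": {"series": [[60, [0.1, 0.15, 0], [0, 0, 0.5]], [60, [0.25, 0.37, 0], [0, 0, 0.9]], [60, [0.25, 0.37, 0], [0, 0, 0.9]], [60, [0.25, 0.37, 0], [0, 0, 0.9]], [60, [0.25, 0.37, 0], [0, 0, 0.9]], [60, [0.25, 0.37, 0], [0, 0, 0.9]], [60, [0.25, 0.37, 0], [0, 0, 0.9]], [60, [0.25, 0.37, 0], [0, 0, 0.9]]]}}

```text
clock: 1.15
eef_pos: [310.8, -453.0, 248.4]
tool_rot: [3.141, -0.0, 0.909]
force: [0.3, -0.5, -0.3]
width: 60.1
gripper_force: 0.0
```

>>> {"api": "send_rows", "payload": {"series": [[60, [0.25, 0.37, 0], [0, 0, 0.9]], [60, [0.25, 0.37, 0], [0, 0, 0.9]], [60, [0.25, 0.37, 0], [0, 0, 0.9]], [60, [0.25, 0.37, 0], [0, 0, 0.9]], [60, [0.25, 0.37, 0], [0, 0, 0.9]], [60, [0.25, 0.37, 0], [0, 0, 0.9]], [60, [0.25, 0.37, 0], [0, 0, 0.9]], [60, [0.25, 0.37, 0], [0, 0, 0.9]]]}}

```text
clock: 2.15
eef_pos: [430.8, -275.4, 248.3]
tool_rot: [3.141, -0.0, 1.538]
force: [0.8, -0.0, -0.4]
width: 60.3
gripper_force: 0.0
```

>>> {"api": "send_rows", "payload": {"series": [[60, [0.1, 0.46, 0], [0, 0, 0.9]], [60, [0.1, 0.46, 0], [0, 0, 0.9]], [60, [0.1, 0.46, 0], [0, 0, 0.9]], [60, [0.1, 0.46, 0], [0, 0, 0.9]], [60, [0.1, 0.46, 0], [0, 0, 0.9]], [60, [0.1, 0.46, 0], [0, 0, 0.9]], [60, [0.1, 0.46, 0], [0, 0, 0.9]], [60, [0.1, 0.46, 0], [0, 0, 0.9]]]}}

```text
clock: 3.15
eef_pos: [477.7, -54.3, 248.4]
tool_rot: [-3.142, 0.0, 2.166]
force: [0.1, 0.1, 0.4]
width: 59.9
gripper_force: 0.0
```

>>> {"api": "send_rows", "payload": {"series": [[60, [-0.1, 0.46, 0], [0, 0, 0.9]], [60, [-0.1, 0.46, 0], [0, 0, 0.9]], [60, [-0.1, 0.46, 0], [0, 0, 0.9]], [60, [-0.1, 0.46, 0], [0, 0, 0.9]], [60, [-0.1, 0.46, 0], [0, 0, 0.9]], [60, [-0.1, 0.46, 0], [0, 0, 0.9]], [60, [-0.1, 0.4, 0], [0, 0, 0.9]], [60, [-0.1, 0.3, 0], [0, 0, 0.9]]]}}

```text
clock: 4.15
eef_pos: [428.6, 152.9, 248.4]
tool_rot: [-3.141, 0.0, 2.795]
force: [0.1, -0.6, 0.5]
width: 59.9
gripper_force: 0.0
```

>>> {"api": "send_rows", "payload": {"series": [[60, [-0.09, 0.3, 0], [0, 0, 0.9]], [60, [-0.09, 0.3, 0], [0, 0, 0.9]], [60, [-0.09, 0.3, 0], [0, 0, 0.9]], [60, [-0.09, 0.3, -0.2], [0, 0, 0.9]], [60, [-0.09, 0.3, -0.4], [0, 0, 0.9]], [60, [-0.09, 0.25, -0.5], [0, 0, 0.9]], [60, [-0.09, 0.2, -0.5], [0, 0, 0.9]], [60, [-0.09, 0.1, -0.4], [0, 0, 0.9]]]}}

```text
clock: 5.15
eef_pos: [386.0, 275.8, 127.1]
tool_rot: [3.141, -0.001, -2.86]
force: [0.2, 0.6, 0.3]
width: 60.0
gripper_force: 0.0
```

```bash
python3 - <<'E'
from m import *
np.set_printoptions(suppress=True,precision=3)
c=get_image("wrist");save(c,"w1.png")
s=sensors.read_state();print(s["eef_pos"],s["tool_rot"])
# blue pixels -> world by depth
im=c["img"].astype(int);m=(im[:,:,2]>im[:,:,0]+25)&(im[:,:,2]>60)
v,u=np.nonzero(m&(c["depth"]>0));sel=np.random.default_rng(0).choice(len(u),min(4000,len(u)),False)
P=px2w(c,np.c_[u[sel],v[sel]]);P=P[abs(P[:,2]-30)<4]
print(len(P),P[:,2].mean())
if len(P)>10:
  r=cv2.minAreaRect(P[:,:2].astype(np.float32)*1);print(r)
E
```

```text
[384.084 275.442 125.027] [ 3.141 -0.005 -2.857]
4000 30.654680657534495
((416.27142333984375, 285.4766845703125), (82.30534362792969, 18.055145263671875), 16.134639739990234)
```

View pics/w1.png

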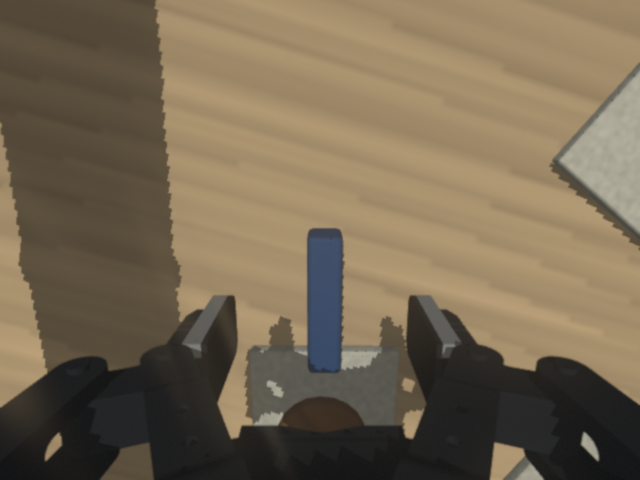

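The wrist view shows the blue handle end at (325,232), centred between the open fingers, with the mill behind at (322,415). I'll go down and pinch.

>>> {"api": "send_rows", "payload": {"series": [[60, [0.0, 0.02, -0.2], [0, 0, 0]], [60, [0, 0, -0.3], [0, 0, 0]], [60, [0, 0, -0.35], [0, 0, 0]], [60, [0, 0, -0.35], [0, 0, 0]], [60, [0, 0, -0.3], [0, 0, 0]], [60, [0, 0, -0.18], [0, 0, 0]], [60, [0, 0, 0], [0, 0, 0]], [40, [0, 0, 0], [0, 0, 0]]]}}

```text
clock: 6.2
eef_pos: [387.0, 276.1, 28.1]
tool_rot: [3.141, 0.001, -2.866]
force: [1.0, 0.2, 0.6]
width: 43.4
gripper_force: 0.0
```

>>> {"api": "send_rows", "payload": {"series": [[35, [0, 0, 0], [0, 0, 0]], [30, [0, 0, 0], [0, 0, 0]], [25, [0, 0, 0], [0, 0, 0]], [22, [0, 0, 0], [0, 0, 0]], [19, [0, 0, 0], [0, 0, 0]], [15, [0, 0, 0], [0, 0, 0]], [10, [0, 0, 0], [0, 0, 0]], [10, [0, 0, 0], [0, 0, 0]]]}}

```text
clock: 7.2
eef_pos: [386.5, 276.3, 27.7]
tool_rot: [3.141, 0.0, -2.865]
force: [-1.0, 2.8, 3.4]
width: 18.9
gripper_force: 59.7
```

>>> {"api": "send_rows", "payload": {"series": [[10, [0.01, -0.02, 0], [0, 0, -0.2]], [10, [0.02, -0.04, 0], [0, 0, -0.4]], [10, [0.025, -0.05, 0], [0, 0, -0.6]], [10, [0.03, -0.06, 0], [0, 0, -0.7]], [10, [0.03, -0.06, 0], [0, 0, -0.7]], [10, [0.03, -0.06, 0], [0, 0, -0.7]], [10, [0.03, -0.06, 0], [0, 0, -0.7]], [10, [0.03, -0.06, 0], [0, 0, -0.7]]]}}

```text
clock: 8.2
eef_pos: [399.3, 251.2, 27.6]
tool_rot: [3.141, 0.0, 3.003]
force: [-0.2, 3.9, 3.0]
width: 18.8
gripper_force: 59.8
```

>>> {"api": "send_rows", "payload": {"series": [[10, [0.03, -0.065, 0], [0, 0, -0.75]], [10, [0.03, -0.065, 0], [0, 0, -0.75]], [10, [0.03, -0.065, 0], [0, 0, -0.75]], [10, [0.03, -0.065, 0], [0, 0, -0.75]], [10, [0.03, -0.065, 0], [0, 0, -0.75]], [10, [0.03, -0.065, 0], [0, 0, -0.75]], [10, [0.03, -0.065, 0], [0, 0, -0.75]], [10, [0.03, -0.065, 0], [0, 0, -0.75]]]}}

```text
clock: 9.2
eef_pos: [414.1, 219.7, 27.7]
tool_rot: [3.141, 0.001, 2.479]
force: [0.9, 3.8, 3.9]
width: 18.6
gripper_force: 59.8
```

>>> {"api": "send_rows", "payload": {"series": [[10, [0.03, -0.06, 0], [0, 0, -0.75]], [10, [0.03, -0.06, 0], [0, 0, -0.75]], [10, [0.03, -0.06, 0], [0, 0, -0.75]], [10, [0.03, -0.06, 0], [0, 0, -0.75]], [10, [0.03, -0.06, 0], [0, 0, -0.7]], [10, [0.02, -0.05, 0], [0, 0, -0.6]], [10, [0.02, -0.05, 0], [0, 0, -0.5]], [10, [0.02, -0.05, 0], [0, 0, -0.3]]]}}

```text
clock: 10.2
eef_pos: [426.0, 193.2, 27.6]
tool_rot: [3.141, -0.001, 2.037]
force: [1.1, 4.5, 4.0]
width: 18.6
gripper_force: 59.9
```

```bash
python3 - <<'E'
from h import *
b=get_image("top");a=get_image("scene")
i=cv2.resize(b["img"][100:350,180:480],None,fx=1.3,fy=1.3,interpolation=cv2.INTER_CUBIC);j=cv2.resize(a["img"][180:400,150:500],None,fx=1.1,fy=1.1)
H=max(i.shape[0],j.shape[0]);o=np.zeros((H,i.shape[1]+j.shape[1],3),np.uint8);o[:i.shape[0],:i.shape[1]]=i;o[:j.shape[0],i.shape[1]:]=j
cv2.imwrite("pics/e.png",o[:,:,::-1]);print(o.shape)
E
```

```text
(325, 775, 3)
```

View pics/e.png

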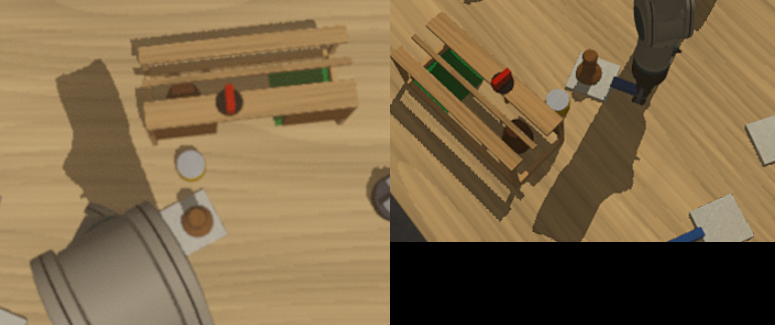

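The mill is upright on the tray, and the tin, at about (190,163) in the left half, is clear of it. I'll carry on past the tin and swing the handle back.

>>> {"api": "send_rows", "payload": {"series": [[10, [0, -0.05, 0], [0, 0, 0]], [10, [0, -0.1, 0], [0, 0, 0]], [10, [0, -0.14, 0], [0, 0, 0]], [10, [0, -0.16, 0], [0, 0, 0]], [10, [0, -0.17, 0], [0, 0, 0]], [10, [0, -0.17, 0], [0, 0, 0]], [10, [0, -0.17, 0], [0, 0, 0]], [10, [0, -0.16, 0], [0, 0, 0]]]}}

```text
clock: 11.3
eef_pos: [425.2, 126.2, 27.5]
tool_rot: [-3.142, -0.001, 2.04]
force: [0.6, 6.1, 6.5]
width: 18.6
gripper_force: 60.1
```

>>> {"api": "send_rows", "payload": {"series": [[10, [0, -0.14, 0], [0, 0, 0.1]], [10, [0, -0.14, 0], [0, 0, 0.2]], [10, [0, -0.14, 0], [0, 0, 0.3]], [10, [0, -0.14, 0], [0, 0, 0.4]], [10, [0, -0.14, 0], [0, 0, 0.5]], [10, [0, -0.14, 0], [0, 0, 0.6]], [10, [0, -0.14, 0], [0, 0, 0.6]], [10, [0, -0.14, 0], [0, 0, 0.6]]]}}

```text
clock: 12.3
eef_pos: [423.8, 58.5, 27.4]
tool_rot: [-3.14, -0.002, 2.329]
force: [-2.7, 5.8, 6.8]
width: 18.7
gripper_force: 60.2
```

>>> {"api": "send_rows", "payload": {"series": [[10, [0.01, -0.12, 0], [0, 0, 0.7]], [10, [0.01, -0.12, 0], [0, 0, 0.7]], [10, [0.01, -0.12, 0], [0, 0, 0.7]], [10, [0.01, -0.12, 0], [0, 0, 0.7]], [10, [0.01, -0.12, 0], [0, 0, 0.7]], [10, [0, -0.12, 0], [0, 0, 0.7]], [10, [0, -0.12, 0], [0, 0, 0.7]], [10, [0, -0.12, 0], [0, 0, 0.7]]]}}

```text
clock: 13.3
eef_pos: [426.3, 1.0, 27.4]
tool_rot: [-3.141, -0.004, 2.819]
force: [-2.5, 4.5, 8.1]
width: 18.5
gripper_force: 60.3
```

>>> {"api": "send_rows", "payload": {"series": [[10, [0, -0.12, 0], [0, 0, 0.7]], [10, [0, -0.12, 0], [0, 0, 0.7]], [10, [0, -0.11, 0], [0, 0, 0.7]], [10, [0, -0.11, 0], [0, 0, 0.7]], [10, [0, -0.1, 0], [0, 0, 0.7]], [10, [0, -0.1, 0], [0, 0, 0.6]], [10, [0, -0.08, 0], [0, 0, 0.5]], [10, [0, -0.05, 0], [0, 0, 0.4]]]}}

```text
clock: 14.3
eef_pos: [427.5, -46.5, 27.4]
tool_rot: [3.141, -0.002, -3.03]
force: [0.5, 3.4, 5.6]
width: 18.8
gripper_force: 60.0
```

>>> {"api": "send_rows", "payload": {"series": [[10, [0.03, 0.003, 0], [0, 0, -0.05]], [10, [0.06, 0.006, 0], [0, 0, 0]], [10, [0.1, 0.011, 0], [0, 0, 0]], [10, [0.12, 0.013, 0], [0, 0, 0]], [10, [0.13, 0.014, 0], [0, 0, 0]], [10, [0.13, 0.014, 0], [0, 0, 0]], [10, [0.13, 0.014, 0], [0, 0, 0]], [10, [0.13, 0.014, 0], [0, 0, 0]]]}}

```text
clock: 15.3
eef_pos: [472.7, -43.6, 26.8]
tool_rot: [-3.137, -0.011, -3.037]
force: [-8.4, -1.1, 13.1]
width: 18.5
gripper_force: 61.0
```

```bash
python3 - <<'E'
from h import *
b=get_image("top");a=get_image("scene")
i=cv2.resize(b["img"][120:270,280:440],None,fx=2.5,fy=2.5,interpolation=cv2.INTER_CUBIC);j=cv2.resize(a["img"][190:350,190:350],None,fx=2.4,fy=2.4,interpolation=cv2.INTER_CUBIC)
o=np.zeros((390,800,3),np.uint8);o[:i.shape[0],:i.shape[1]]=i;o[:j.shape[0],400:400+j.shape[1]]=j
cv2.imwrite("pics/f.png",o[:,:,::-1])
E
```

```text
(no output)
```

View pics/f.png

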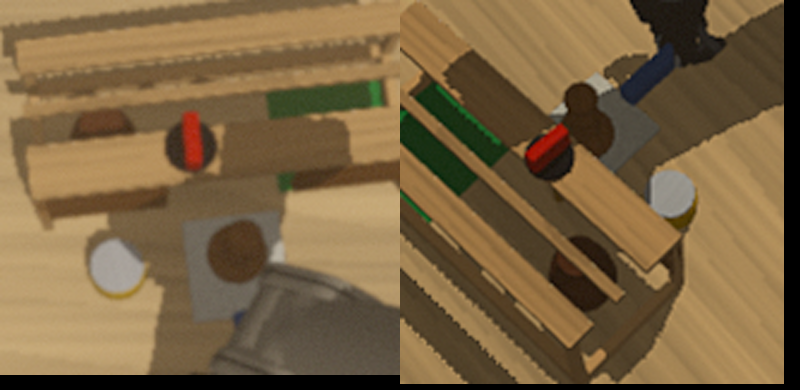

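```bash
python3 - <<'E'
from m import *
b=get_image("top");s=sensors.read_state();p=s["eef_pos"];t=s["tool_rot"][2]+np.pi;print(p,t,s["force"])
R=np.array([[np.cos(t),-np.sin(t)],[np.sin(t),np.cos(t)]])
for q in [(50,48),(50,-48),(-50,48)]:
  w=p[:2]+R@[q[0]+120.5,q[1]]; print(q,((w2px(b,[[*w,10]])[0]-[280,120]+.5)*2.5).round(),((w-[648.7,-22])@np.array([[.9943,-.1068],[.1068,.9943]])).round(1))
O=np.array([648.7,-22]);Q=np.array([[.9943,-.1068],[.1068,.9943]])
print([((w2px(b,[[*(O+Q@[0,y]),z]])[0]-[280,120]+.5)*2.5).round() for y in (60,-60) for z in (45,)])
E
```

```text
[474.21006641 -43.37480301  26.88540597] 0.10426564282512096 [-4.50028557 -1.35255105  9.9632204 ]
(50, 48) [182. 220.] [-5.1 44.9]
(50, -48) [279. 209.] [ -5.4 -51.1]
(-50, 48) [194. 320.] [-105.1   45.2]
[array([167., 209.]), array([292., 195.])]
```

The picture shows the plate just ahead of the mouth, corners at about (183,222) and (277,212) in the left half, which matches my prediction. The mouth edges are at 167 and 290, so there is room on both sides.

>>> {"api": "send_rows", "payload": {"series": [[10, [0.05, 0.015, 0.01], [0, 0, 0]], [10, [0.1, 0.025, 0], [0, 0, 0]], [10, [0.13, 0.02, 0], [0, 0, 0]], [10, [0.13, 0.02, 0], [0, 0, 0]], [10, [0.14, 0.015, 0], [0, 0, 0]], [10, [0.14, 0.015, 0], [0, 0, 0]], [10, [0.14, 0.015, 0], [0, 0, 0]], [10, [0.14, 0.015, 0], [0, 0, 0]]]}}

```text
clock: 16.45
eef_pos: [531.3, -35.1, 27.1]
tool_rot: [-3.138, -0.011, -3.037]
force: [-9.0, -0.4, 10.3]
width: 18.5
gripper_force: 60.7
```

>>> {"api": "send_rows", "payload": {"series": [[10, [0.14, 0.015, 0], [0, 0, 0]], [10, [0.14, 0.015, 0], [0, 0, 0]], [10, [0.14, 0.015, 0], [0, 0, 0]], [10, [0.14, 0.015, 0], [0, 0, 0]], [10, [0.14, 0.015, 0], [0, 0, 0]], [10, [0.12, 0.013, 0], [0, 0, 0]], [10, [0.1, 0.01, 0], [0, 0, 0]], [10, [0.05, 0.005, 0], [0, 0, 0]]]}}

```text
clock: 17.45
eef_pos: [589.9, -28.6, 27.1]
tool_rot: [-3.138, -0.011, -3.037]
force: [-7.6, 0.4, 10.3]
width: 18.7
gripper_force: 60.7
```

>>> {"api": "send_rows", "payload": {"series": [[10, [0.07, 0.0, 0], [0, 0, 0]], [10, [0.06, -0.04, 0], [0, 0, 0]], [10, [0.02, -0.09, 0], [0, 0, 0]], [10, [0.015, -0.12, 0], [0, 0, 0]], [10, [0.015, -0.14, 0], [0, 0, 0]], [10, [0.015, -0.14, 0], [0, 0, 0]], [10, [0.015, -0.14, 0], [0, 0, 0]], [10, [0.015, -0.14, 0], [0, 0, 0]]]}}

```text
clock: 18.45
eef_pos: [608.2, -76.4, 27.7]
tool_rot: [-3.141, -0.001, -3.037]
force: [-1.1, 2.9, 0.5]
width: 18.9
gripper_force: 59.4
```

>>> {"api": "send_rows", "payload": {"series": [[10, [0.015, -0.14, 0], [0, 0, 0]], [10, [0.015, -0.14, 0], [0, 0, 0]], [10, [0.015, -0.14, 0], [0, 0, 0]], [10, [0.015, -0.14, 0], [0, 0, 0]], [10, [0.015, -0.14, 0], [0, 0, 0]], [10, [0.015, -0.13, 0], [0, 0, 0]], [10, [0.01, -0.1, 0], [0, 0, 0]], [10, [0.01, -0.08, 0], [0, 0, 0]]]}}

```text
clock: 19.45
eef_pos: [615.0, -136.3, 27.9]
tool_rot: [-3.141, -0.001, -3.036]
force: [-0.3, 1.1, -3.2]
width: 18.8
gripper_force: 58.9
```

```bash
python3 - <<'E'
from m import *
b=get_image("top");a=get_image("scene");s=sensors.read_state();p=s["eef_pos"];t=s["tool_rot"][2]+np.pi
Q=np.array([[.9943,-.1068],[.1068,.9943]]);v=(p[:2]-[648.7,-22])@Q
print(p,t,s["force"],"tcp rack",v,"tray",v+120.5*np.array([np.cos(t-.107),np.sin(t-.107)]))
i=cv2.resize(b["img"][110:230,330:470],None,fx=2.85,fy=2.85,interpolation=cv2.INTER_CUBIC);j=cv2.resize(a["img"][180:330,140:290],None,fx=2.6,fy=2.6,interpolation=cv2.INTER_CUBIC)
o=np.zeros((390,800,3),np.uint8);o[:i.shape[0],:i.shape[1]]=i;o[:j.shape[0],400:400+j.shape[1]]=j
cv2.imwrite("pics/g.png",o[:,:,::-1])
E
```

```text
[ 615.095887   -136.95084969   27.92852333] 0.10437415410283668 [ 0.24020319 -1.37485103 -3.81423705] tcp rack [ -45.6893203  -110.70671058] tray [  74.81026427 -111.02312465]
```

View pics/g.png

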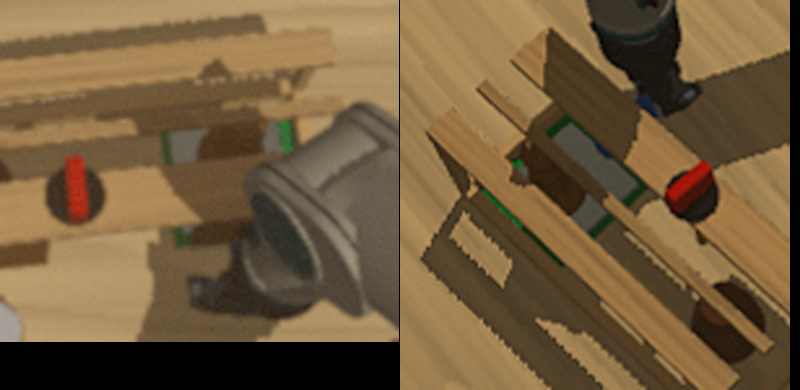

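The picture shows the plate on the pad with green all round it; in the left half, the strips are at (167,148) and (288,135). The mill is upright. I'll make a small centring nudge and then release.

>>> {"api": "send_rows", "payload": {"series": [[10, [-0.015, -0.01, -0.01], [0, 0, 0]], [10, [-0.02, -0.02, 0], [0, 0, 0]], [10, [-0.01, -0.01, 0], [0, 0, 0.03]], [10, [0, 0, 0], [0, 0, 0]], [10, [0, 0, 0], [0, 0, 0]], [22, [0, 0, 0], [0, 0, 0]], [28, [0, 0, 0], [0, 0, 0]], [40, [0, 0, 0], [0, 0, 0]]]}}

```text
clock: 20.55
eef_pos: [612.4, -138.3, 27.5]
tool_rot: [-3.141, -0.0, -3.033]
force: [0.2, -0.1, -0.3]
width: 39.8
gripper_force: 0.0
```

>>> {"api": "send_rows", "payload": {"series": [[45, [0, 0, 0], [0, 0, 0]], [45, [0, 0, 0], [0, 0, 0]], [45, [-0.1, -0.01, 0], [0, 0, 0]], [45, [-0.1, -0.01, 0.05], [0, 0, 0]], [45, [-0.1, -0.01, 0.2], [0, 0, 0]], [45, [-0.1, -0.01, 0.3], [0, 0, 0]], [45, [-0.1, 0, 0.5], [0, 0, 0]], [45, [-0.1, 0, 0.6], [0, 0, 0]]]}}

```text
clock: 21.55
eef_pos: [576.0, -140.5, 128.4]
tool_rot: [-3.141, 0.0, -3.033]
force: [0.2, -0.1, 0.2]
width: 45.2
gripper_force: 0.0
```

>>> {"api": "send_rows", "payload": {"series": [[45, [-0.1, 0, 0.7], [0, 0, 0]], [45, [-0.1, 0.1, 0.7], [0, 0, 0]], [45, [0, 0.2, 0.6], [0, 0, 0]], [45, [0, 0.3, 0.4], [0, 0, 0]], [45, [0, 0.4, 0], [0, 0, 0]], [45, [0, 0.4, 0], [0, 0, 0]], [45, [0, 0.4, 0], [0, 0, 0]], [45, [0, 0.3, 0], [0, 0, 0]]]}}

```text
clock: 22.55
eef_pos: [564.2, -13.3, 271.7]
tool_rot: [-3.141, 0.001, -3.032]
force: [-1.0, 0.4, 0.4]
width: 44.7
gripper_force: 0.0
```

```bash
python3 - <<'E'
from m import *
import pickle
b=get_image("top");a=get_image("scene");c=get_image("wrist");pickle.dump([a,b,c],open("p1.pkl","wb"))
s=sensors.read_state();print(s["eef_pos"],s["tool_rot"])
P=px2w(b,[[0,0]],0)
# red bar from both views
for d in (b,a):
  im=d["img"].astype(int);m=((im[:,:,0]>120)&(im[:,:,1]<70)&(im[:,:,2]<70)).astype(np.uint8)
  n,l,st,ce=cv2.connectedComponentsWithStats(m); 
  for k in range(1,n):
    if st[k,4]>15:
      v,u=np.nonzero(l==k);W=px2w(d,np.c_[u,v]);W=W[(W[:,2]>171)&(W[:,2]<183)]
      if len(W)>8: print(st[k,4],ce[k],W.mean(0),cv2.minAreaRect(W[:,:2].astype(np.float32)))
i=cv2.resize(b["img"][110:230,330:470],None,fx=2.85,fy=2.85,interpolation=cv2.INTER_CUBIC);j=cv2.resize(a["img"][180:330,140:290],None,fx=2.6,fy=2.6,interpolation=cv2.INTER_CUBIC)
o=np.zeros((390,800,3),np.uint8);o[:i.shape[0],:i.shape[1]]=i;o[:j.shape[0],400:400+j.shape[1]]=j
cv2.imwrite("pics/h.png",o[:,:,::-1])
E
```

```text
[564.43251178 -13.88928287 271.19474958] [-3.14096241e+00  7.09680411e-04 -3.03134746e+00]
```

View pics/h.png

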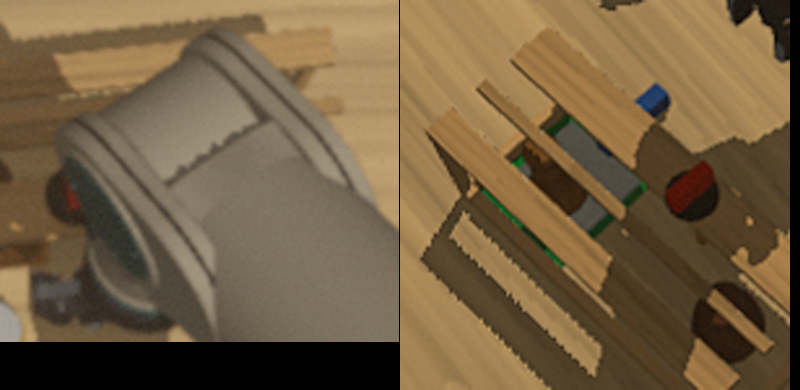

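The plate lies on the pad with green visible on all its visible sides in the right half, around (580,180), and the mill is upright. Next I'll refine the knob.

```bash
python3 - <<'E'
from m import *
import pickle
a,b,c=pickle.load(open("p1.pkl","rb"));p0=pickle.load(open("p0.pkl","rb"))
for nm,d in (("scene",a),("wrist",c),("scene0",p0[0]),("top0",p0[1])):
  im=d["img"].astype(int);m=((im[:,:,0]>60)&(im[:,:,0]>2.5*im[:,:,1])&(im[:,:,0]>2.5*im[:,:,2]))
  v,u=np.nonzero(m)
  W=px2w(d,np.c_[u,v]);k=(abs(W[:,2]-177)<5)&(np.hypot(W[:,0]-674,W[:,1]-18)<40)
  if k.sum()>5:
    W=px2w(d,np.c_[u,v][k],177); print(nm,k.sum(),W.mean(0),cv2.minAreaRect(W[:,:2].astype(np.float32)))
  else: print(nm,len(u),k.sum())
E
```

```text
scene 111 [677.28432098  19.11464189 177.        ] ((677.6156616210938, 19.765857696533203), (43.24332809448242, 16.211410522460938), 5.425763130187988)
wrist 672 [660.99058062  15.47760326 177.        ] ((661.1389770507812, 15.50851821899414), (23.171510696411133, 13.837793350219727), 6.228799819946289)
scene0 118 [677.19164288  18.88864924 177.        ] ((676.1892700195312, 19.390689849853516), (43.101016998291016, 16.40625), 3.345799446105957)
top0 117 [673.4763249  17.2575488 177.       ] ((673.8729858398438, 16.821617126464844), (12.762706756591797, 44.01896286010742), 89.36100006103516)
```

>>> {"api": "send_rows", "payload": {"series": [[45, [0.23, 0.06, 0], [0, 0, -0.06]], [45, [0.23, 0.06, 0], [0, 0, -0.06]], [45, [0.23, 0.06, 0], [0, 0, -0.06]], [45, [0.23, 0.06, 0], [0, 0, -0.06]], [45, [0.23, 0.06, 0], [0, 0, -0.06]], [45, [0.23, 0.07, 0], [0, 0, -0.06]], [45, [0.23, 0.07, 0], [0, 0, -0.05]], [45, [0.22, 0.07, 0], [0, 0, -0.05]]]}}

```text
clock: 23.7
eef_pos: [675.7, 14.9, 269.9]
tool_rot: [-3.141, -0.0, -3.076]
force: [0.6, -0.3, 0.4]
width: 44.9
gripper_force: 0.0
```

>>> {"api": "send_rows", "payload": {"series": [[45, [0, 0, -0.2], [0, 0, 0]], [45, [0, 0, -0.3], [0, 0, 0]], [45, [0, 0, -0.3], [0, 0, 0]], [45, [0, 0, -0.3], [0, 0, 0]], [45, [0, 0, -0.2], [0, 0, 0]], [45, [0, 0, -0.1], [0, 0, 0]], [45, [0, 0, 0], [0, 0, 0]], [45, [0, 0, 0], [0, 0, 0]]]}}

```text
clock: 24.7
eef_pos: [674.7, 16.3, 187.2]
tool_rot: [3.141, 0.001, -3.073]
force: [1.0, 0.4, -0.5]
width: 45.3
gripper_force: 0.0
```

>>> {"api": "send_rows", "payload": {"series": [[45, [0, 0.02, -0.15], [0, 0, 0]], [45, [0, 0, -0.12], [0, 0, 0]], [45, [0, 0, -0.05], [0, 0, 0]], [35, [0, 0, 0], [0, 0, 0]], [26, [0, 0, 0], [0, 0, 0]], [20, [0, 0, 0], [0, 0, 0]], [15, [0, 0, 0], [0, 0, 0]], [8, [0, 0, 0], [0, 0, 0]]]}}

```text
clock: 25.7
eef_pos: [674.4, 18.1, 167.8]
tool_rot: [3.141, 0.001, -3.073]
force: [-1.1, 2.2, 2.6]
width: 13.0
gripper_force: 59.2
```

>>> {"api": "send_rows", "payload": {"series": [[5, [0, 0, 0], [0, 0, 0]], [5, [0, 0, 0], [0, 0, 0]], [5, [0, 0, 0], [0, 0, 0]], [5, [0, 0, 0], [0, 0, -0.3]], [5, [0, 0, 0], [0, 0, -0.6]], [5, [0, 0, 0], [0, 0, -0.8]], [5, [0, 0, 0], [0, 0, -0.8]], [5, [0, 0, 0], [0, 0, -0.8]]]}}

```text
clock: 26.7
eef_pos: [674.4, 18.7, 167.7]
tool_rot: [3.14, 0.0, 2.92]
force: [-1.1, 4.4, 4.4]
width: 13.2
gripper_force: 59.6
```

>>> {"api": "send_rows", "payload": {"series": [[5, [0, 0, 0], [0, 0, -0.9]], [5, [0, 0, 0], [0, 0, -0.9]], [5, [0, 0, 0], [0, 0, -0.9]], [5, [0, 0, 0], [0, 0, -0.9]], [5, [0, 0, 0], [0, 0, -0.9]], [5, [0, 0, 0], [0, 0, -0.9]], [5, [0, 0, 0], [0, 0, -0.9]], [5, [0, 0, 0], [0, 0, -0.9]]]}}

```text
clock: 27.7
eef_pos: [675.1, 19.9, 167.8]
tool_rot: [3.137, -0.001, 2.292]
force: [0.9, 6.6, 3.1]
width: 12.8
gripper_force: 59.3
```

>>> {"api": "send_rows", "payload": {"series": [[5, [0, 0, 0], [0, 0, -0.8]], [5, [0, 0, 0], [0, 0, -0.8]], [5, [0, 0, 0], [0, 0, -0.8]], [5, [0, 0, 0], [0, 0, -0.8]], [5, [0, 0, 0], [0, 0, -0.8]], [5, [0, 0, 0], [0, 0, -0.6]], [5, [0, 0, 0], [0, 0, -0.3]], [5, [0, 0, 0], [0, 0, 0]]]}}

```text
clock: 28.7
eef_pos: [675.9, 20.4, 167.8]
tool_rot: [3.136, -0.003, 1.867]
force: [2.9, 7.3, 0.6]
width: 12.8
gripper_force: 59.1
```

```bash
python3 -c "
from h import *
s=sensors.read_state();print(s['eef_pos'],s['tool_rot'],s['force'],s['torque'])"
```

```text
[675.93233643  20.42003961 167.80609371] [ 3.13647322e+00 -3.05096716e-03  1.86672975e+00] [2.91820093 7.30738075 0.6345617 ] [ 1.3528871  -0.54577611 -0.04892655]
```

Torque is still only knob friction, so the knob hasn't reached its stop. I'll turn a little further.

>>> {"api": "send_rows", "payload": {"series": [[5, [0, 0, 0], [0, 0, -0.3]], [5, [0, 0, 0], [0, 0, -0.3]], [5, [0, 0, 0], [0, 0, -0.2]], [5, [0, 0, 0], [0, 0, 0]]]}}

```text
clock: 29.2
eef_pos: [676.0, 20.5, 167.8]
tool_rot: [3.136, -0.002, 1.801]
force: [2.6, 5.6, 0.3]
width: 12.8
gripper_force: 62.4
```

```bash
python3 -c "
from h import *
s=sensors.read_state();print(s['eef_pos'],s['tool_rot'],s['force'],s['torque'])"
```

```text
[675.9873238   20.47405135 167.79454171] [ 3.13645714e+00 -2.33641261e-03  1.80132139e+00] [2.63020936 5.60517907 0.26556106] [ 1.32746805 -0.54834909  1.13231534]
```

Torque has jumped to 1.1 N m, so the knob is at its stop. I'll release and rise.

>>> {"api": "send_rows", "payload": {"series": [[20, [0, 0, 0], [0, 0, 0]], [30, [0, 0, 0], [0, 0, 0]], [45, [0, 0, 0], [0, 0, 0]], [45, [0, 0, 0], [0, 0, 0]], [45, [0, 0, 0.1], [0, 0, 0]], [45, [0, 0, 0.3], [0, 0, 0]], [45, [0, 0, 0.5], [0, 0, 0]], [45, [0, 0, 0.7], [0, 0, 0]]]}}

```text
clock: 30.2
eef_pos: [673.9, 17.2, 264.8]
tool_rot: [-3.141, -0.0, 1.796]
force: [0.8, -0.3, -1.2]
width: 45.0
gripper_force: 0.0
```

>>> {"api": "send_rows", "payload": {"series": [[45, [-0.2, 0.3, 0.4], [0, 0, 0]], [45, [-0.6, 0.8, 0.1], [0, 0, 0]], [45, [-0.6, 0.8, 0], [0, 0, 0]], [45, [-0.6, 0.8, 0], [0, 0, 0]], [45, [-0.5, 0.8, 0], [0, 0, 0]], [45, [-0.3, 0.8, 0], [0, 0, 0]], [45, [-0.2, 0.5, 0], [0, 0, 0]], [45, [0, 0, 0], [0, 0, 0]]]}}

```text
clock: 31.2
eef_pos: [492.5, 309.1, 295.1]
tool_rot: [3.14, -0.003, 1.802]
force: [1.1, -0.9, 1.5]
width: 45.2
gripper_force: 0.0
```

```bash
python3 - <<'E'
from m import *
b=get_image("top");a=get_image("scene")
import pickle;pickle.dump([a,b],open("p2.pkl","wb"))
for nm,d in (("scene",a),("top",b)):
  im=d["img"].astype(int);m=((im[:,:,0]>60)&(im[:,:,0]>2.5*im[:,:,1])&(im[:,:,0]>2.5*im[:,:,2]))
  v,u=np.nonzero(m)
  W=px2w(d,np.c_[u,v]);k=(abs(W[:,2]-177)<5)&(np.hypot(W[:,0]-674,W[:,1]-18)<40)
  if k.sum()>5:
    W=px2w(d,np.c_[u,v][k],177); r=cv2.minAreaRect(W[:,:2].astype(np.float32));print(nm,r)
i=cv2.resize(b["img"][110:230,330:470],None,fx=2.85,fy=2.85,interpolation=cv2.INTER_CUBIC);j=cv2.resize(a["img"][180:330,140:290],None,fx=2.6,fy=2.6,interpolation=cv2.INTER_CUBIC)
o=np.zeros((390,800,3),np.uint8);o[:i.shape[0],:i.shape[1]]=i;o[:j.shape[0],400:400+j.shape[1]]=j
cv2.imwrite("pics/k.png",o[:,:,::-1])
E
```

```text
scene ((676.3280029296875, 19.055034637451172), (14.664667129516602, 46.01315689086914), 16.983789443969727)
top ((673.6924438476562, 18.202159881591797), (14.54324722290039, 43.343406677246094), 18.587135314941406)
```

View pics/k.png

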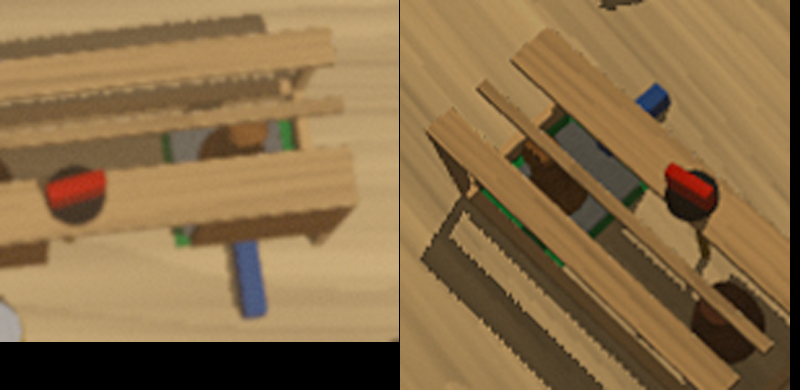

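```bash
python3 - <<'E'
from m import *
import pickle
a,b=pickle.load(open("p2.pkl","rb"));O=np.array([648.7,-22]);Q=np.array([[.9943,-.1068],[.1068,.9943]])
for d in (a,b):
  im=d["img"].astype(int);v,u=np.nonzero((im[:,:,0]>60)&(im[:,:,0]>2*im[:,:,1])&(im[:,:,0]>2*im[:,:,2]))
  W=px2w(d,np.c_[u,v],177)[:,:2];W=W[np.hypot(W[:,0]-674,W[:,1]-18)<35];w,V=np.linalg.eigh(np.cov(W.T));print(len(W),np.degrees(np.arctan(V[1,1]/V[0,1])))
print("handle end rack",(px2w(b,cp([(243,318),(267,315)],330,110,2.85),30)[:,:2]-O)@Q)
print("plate/pad L,R edges",(px2w(b,cp([(165,148),(174,148),(281,133),(293,133)],330,110,2.85),5)[:,:2]-O)@Q)
print("tin",(px2w(b,[(325.2,225.5)],40)[0,:2]))
E
```

```text
187 -79.61352565783659
190 -72.75210670958845
handle end rack [[ -59.20339112  -99.11180511]
 [ -58.90762923 -119.63330408]]
plate/pad L,R edges [[ 102.83985182  -56.21887441]
 [ 101.96186663  -64.07115711]
 [ 105.23198948 -159.62841688]
 [ 104.08933936 -170.17953407]]
tin [588.99359368  88.04322127]
```

```bash
python3 -c "
from cell import ctrl
print(ctrl.finish_job())"
```

```text
the job is handed in; nothing more can be done
None
```

I handed the job in at about 31 s: the tray with the upright mill lies wholly on the green pad, about 1 mm off centre by camera measurement, and the red knob is turned clockwise to its stop and released; I don't have the judge's verdict.

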